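Close a plaster mould with its cover board

ROBOT

A 7-joint arm with a two-finger parallel gripper is mounted at the origin on the work surface. World frame = base frame: x ahead of the robot, y to its left, z up, the work surface at z = 0. Lengths are in m, angles in rad, forces in N, time in s.
With the tool pointing down it reaches from about 0.425 to 0.925 m from the base axis. Payload 6.8 kg.
Tool frame: the origin (TCP) lies midway between the tips of the shut fingers; the grasp point (between the pads) lies 19 mm behind it; y points along the fingers, z is the direction in which the jaws open and shut, and the axes are right-handed (so a half turn about y gives the same grasp; the last joint's range is limited). The gripper opens to 85 mm and grips with 20 to 120 N. Pads are 22 mm wide; open, the fingers measure 114 mm over their backs; the gripper's body (76 mm by 85 mm) begins 54 mm behind the grasp point. The pads swing forward as they close: fully open they stand 13 mm farther back than shut.
Start: joints at [1.079, 0.477, 0.022, 1.555, -0.011, 1.109, -0.083], TCP at [0.253, -0.626, 0.231] pointing down, gripper open.
Joint ranges: [-2.96, 2.96], [-0.34, 2.1], [-1.41, 1.46], [0.24, 2.44], [-1.37, 4.51], [0.17, 1.92], [-2.96, 2.96]. Speed limits (rad/s): [2.39, 2.39, 3.14, 3.14, 3.14, 3.14, 3.14].

INTERFACE

Orientations are given as a 3x3 rotation matrix whose columns are the frame's x, y, z axes.
In Python, from cell import telemetry, optics, manip gives the robot as it stands.
- The arm moves only by the tool apply_moves, never from a script. Its arguments are lists of equal length, an entry for each row: "hand": the opening in per cent of the stroke, from 0 (shut) to 100 (fully open); "linear": the shift along the tool's x, y, z in units of 40 mm (1.0 is 40 mm), a list of three; "turn": the turn, a rotation vector about the tool's x, y, z in units of 6 degrees (1.0 is 6 degrees), a list of three. In form: {"hand": [hand, ...], "linear": [[tx, ty, tz], ...], "turn": [[rx, ry, rz], ...]}. A call has 1 to 10 rows; each row is the pose to reach, as a shift and turn from the pose commanded when the call began, along the tool's axes at that moment; what a row does not reach only later rows make up. A row lasts 1/8 s, in which the tool goes at most 62.5 mm and 10.7 degrees, less where a joint would pass 70% of its speed; a pose out of reach is approached as far as the arm can. A call with a gripper value outside its range is refused whole. The fingers move at their own pace and stop on an object; "newtons" is the grip in N (left out, the last holds). Time passes only in rows, so rows that repeat a pose let the fingers close. It gives the time, the measured TCP pose, the force and the opening at its end, in the units of the state.
- telemetry.get_state(): the state, without advancing time (a new reading comes with each control period).
- optics.get_image(name): name is "scene" or "side" or "wrist"; returns a dict with "image" (400x640x3 uint8, red, green, blue), "fx", "fy", "cx", "cy" (pixels), "k1" (the pictures are not rectified: a ray, as slopes to the right and down, at radius r is drawn at 1 + k1 r^2 times it, then the intrinsics apply), "extrinsics" (4x4, takes a point from camera to world coordinates). Camera axes: x right, y up, looking along -z (the intrinsics and any distortion apply to the point x, -y, -z); pixel columns grow to the right and rows downward; lengths in m; the calibration is good to about 2 mm. A picture is of the moment at which its call begins. There is no depth.
- manip.hand_in(): hands the job in, once; it reports no verdict.
The state is a dict: "t": time; "q": joint angles; "qvel": joint speeds; "tau": joint torques, N m; "position": TCP position; "eef_rot": TCP orientation; "wrist_force": force on the tool from outside, world axes, zero at the start; "moment": the same for the moment, N m; "gripper_width": finger opening in m.
Only numpy, scipy, OpenCV 4.12 (cv2) and the standard library are available. Lean on these libraries where they do the work, as an engineer would, in place of code of your own. Each camera call takes 0.05 s, during which the arm holds its last target. There are 200 camera calls.

TASK

Close the casting mould: take the cover board by its grip block, lay it on top of the mould and slide it gently about until both of its holes drop over the two steel dowels and it lies flat and fully home on the wooden frame, then let go. The dowels were set by hand and are several millimetres off their nominal places, so feel for them; never bear down on them through the cover with more than about 40 newtons, and leave the other things on the bench where they are.

Things in the scene. Friction and masses are not known exactly. Their poses are not given: they have to be found in the camera images.
- mould: Casting mould: dark wooden frame with a shallow white plaster bed, screwed down to the bench. 130 mm along its x, 180 mm along its y, 45 mm high; z up; origin at the centre of its underside. The end rails (at +y and -y) are 34 mm wide and flat; in each stands an upright firm steel dowel, 10 mm in diameter, top 10 mm above the frame's top, its rim just broken (0.6 mm).
- mould_top (a point): Centre of the mould's top, 45 mm above the bench, axes as the mould. Nominally the dowels stand at x = 0, y = +72 and -72 mm from here. In truth the pair is set off from there, both by the same amount, by up to 8 mm either way along x and up to 8 mm along y (spacing still 144 mm, no twist); no reading gives this offset.
- cover_grip (a point): Centre of the grip block of the loose cover, axes as the cover, z up. The wooden block stands in the middle of the board: 24 mm along x (the width to grasp), 80 mm along y, 44 mm high. This point is 30 mm above the board's underside, 22 mm above its upper face. Home on the frame it is 30 mm above mould_top; riding on the dowel tops, 40 mm.
- cover_under (a point): Centre of the cover's underside, axes as the cover. The cover is a pale wooden board, 110 mm along x, 176 mm along y, 8 mm thick, 0.2 to 0.45 kg, with two round 12 mm through holes at x = 0, y = +72 and -72 mm. It starts flat on the bench and fits either way round (half a turn about z is the same).
- bottle: Bystander: white plastic bottle with a grey cap, 60 mm diameter, 170 mm high, origin at the centre of its underside.
- cup: Bystander: grey plastic mixing cup, 90 mm across, 100 mm high, origin at the centre of its underside.
- spatula: Bystander: spatula lying on the bench, handle towards its own -x.
- offcut: Bystander: plywood offcut 140 x 50 x 30 mm, origin at the centre of its underside.
Things that resemble listed ones, but are neither listed nor needed, are in the scene too. What is shaped like the mould but green or red is not meant.

How it is judged:
On the way:
1. the cover has been lifted and brought over the mould, above its dowels (horizontal distance between cover_grip and mould_top below 0.04 m and z of cover_grip in the frame of mould_top above 0.036 m), for 0.1 s.
At the end, for the whole second after the job is handed in: The cover lies level (within 0.03 rad) and at rest on the mould's frame with both holes over the dowels: the centre of its grip block is 26 to 32.5 mm above mould_top and within 16 mm of it sideways, its long side within 0.08 rad of the mould's (horizontal distance between cover_grip and mould_top below 0.016 m and z of cover_grip in the frame of mould_top between 0.026 and 0.0325 m and angle between the y axis of cover_grip and the y axis of mould_top, either way round below 0.08 rad and angle between cover_grip's own z axis and vertical below 0.03 rad and linear speed of cover below 0.02 m/s); the robot touches nothing.
It fails at once if the cover is pressed on the mould's dowels with more than 40 N while it is not yet home (contact force between cover and mould above 40 N and z of cover_grip in the frame of mould_top above 0.034 m).
It fails at once if a bystander (bottle, cup, spatula, offcut) is moved more than 30 mm (distance of any of bottle, cup, spatula, offcut from where it was at the start of the episode above 0.03 m).
It also fails if it takes over 72 s, if anything falls off the work surface, if the arm or the gripper's body presses on something with over 40 N, if the wrist force passes 120 N, or if a joint passes its speed limit or range.

## Working session

There is one attempt and no reset: what is moved stays moved. The work goes in short steps, Python scripts to look and compute and a tool call to move; the robot and the scene stay as the last step left them, time stands still between calls to the robot, and variables do not carry over. Pictures are saved under pics/ and viewed, about 8 in all and at most 12, crops included, and the job is handed in when it is done.

Besides the shell and the picture viewer there is one more tool, called after "Call:" in YAML: its name, and indented under it one key for each argument. apply_moves: Moves the arm, as the interface text tells. Its arguments: {"type":"object","properties":{"hand":{"type":"array"},"linear":{"type":"array"},"turn":{"type":"array"},"newtons":{"type":"number"}},"required":["hand","linear","turn"]}

```bash
mkdir -p pics; cat > h.py <<'E'
import numpy as np, cv2
from cell import telemetry, optics, manip
def ray(im,u,v):
    x=(u-im["cx"])/im["fx"]; y=(v-im["cy"])/im["fy"]
    X,Y=x,y
    for _ in range(20):
        f=1+im["k1"]*(X*X+Y*Y); X,Y=x/f,y/f
    E=np.array(im["extrinsics"]); d=E[:3,:3]@np.array([X,-Y,-1.]); return E[:3,3],d
def onz(im,u,v,z):
    o,d=ray(im,u,v); return o+d*(z-o[2])/d[2]
def proj(im,p):
    E=np.array(im["extrinsics"]); c=E[:3,:3].T@(np.array(p)-E[:3,3]); x,y=c[0]/-c[2],-c[1]/-c[2]
    f=1+im["k1"]*(x*x+y*y); return im["fx"]*x*f+im["cx"],im["fy"]*y*f+im["cy"]
E
python3 - <<'E'
from h import *
import pickle
ims={n:optics.get_image(n) for n in("scene","side")}
pickle.dump(ims,open("ims0.pkl","wb"))
for n,i in ims.items():
    cv2.imwrite(f"pics/{n}0.png",cv2.cvtColor(i["image"],cv2.COLOR_RGB2BGR))
    print(n,i["fx"],i["cx"],i["cy"],i["k1"],np.round(i["extrinsics"],3).tolist())
s=telemetry.get_state(); print(s)
E
```

```text
scene 397.8706586299134 315.14197577723826 204.97952341248606 -0.0637496458427079 [[-0.524, -0.646, 0.555, 1.198], [0.851, -0.392, 0.348, 0.403], [-0.008, 0.655, 0.756, 0.925], [0.0, 0.0, 0.0, 1.0]]
side 386.25916617928755 320.618288781522 204.3314268315977 -0.0780711721307062 [[-0.685, 0.461, -0.565, -0.16], [-0.729, -0.416, 0.544, 0.646], [0.015, 0.784, 0.621, 0.803], [0.0, 0.0, 0.0, 1.0]]
{'t': 0.1, 'q': array([ 1.0788948 ,  0.47772855,  0.02233693,  1.55634378, -0.01148662,
        1.10930897, -0.08308151]), 'qvel': array([-0.00133611, -0.00260067,  0.00259519, -0.00110454,  0.00077468,
       -0.00046378,  0.00129368]), 'tau': array([ 3.61251448e-03, -5.97762966e+01,  1.61352754e+00, -2.81956816e+01,
        1.28341815e-02,  5.00995913e-03, -4.75085835e-05]), 'position': array([ 0.25254198, -0.62540151,  0.2304191 ]), 'eef_rot': array([[-9.27229221e-01, -7.40805943e-04,  3.74493555e-01],
       [-3.74494265e-01,  1.48605820e-03, -9.27228039e-01],
       [ 1.30376823e-04, -9.99998621e-01, -1.65534417e-03]]), 'wrist_force': array([-0.50683726, -0.10395332, -0.23522174]), 'moment': array([ 0.00680658, -0.0247894 , -0.01502556]), 'gripper_width': 0.08542908867697911}
```

View pics/scene0.png

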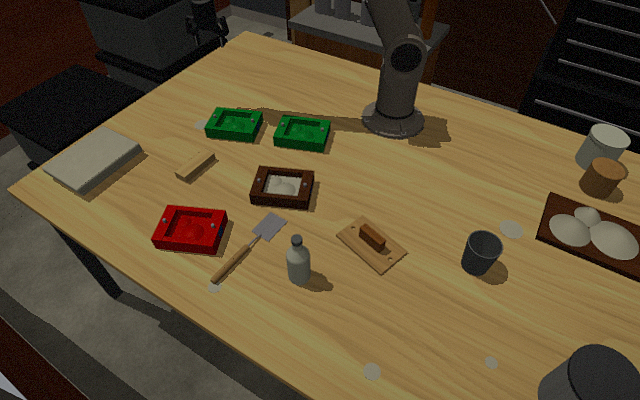

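View pics/side0.png

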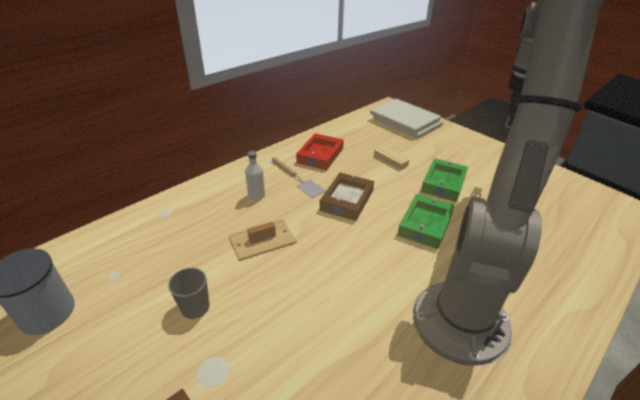

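The dark mould is at scene (282,187). Its look-alikes are green (234,124), green (302,132), red (190,228) and the brown tray at (595,230). The cover is at (371,243), and the similar offcut is at (196,165). I'll check this in a close crop.

```bash
python3 - <<'E'
from h import *
import pickle
ims=pickle.load(open("ims0.pkl","rb"))
def crop(n,x,y,w=100,h=75,s=4): return cv2.resize(cv2.cvtColor(ims[n]["image"],cv2.COLOR_RGB2BGR)[y:y+h,x:x+w],None,fx=s,fy=s,interpolation=cv2.INTER_CUBIC)
cv2.imwrite("pics/c1.png",np.clip(1.5*np.vstack([np.hstack([crop("scene",235,150),crop("scene",325,205)]),np.hstack([crop("side",300,160),crop("side",215,200)])]),0,255).astype(np.uint8))
for n,(u,v) in {"scene":(282,180),"side":(347,190)}.items(): print("mould",n,onz(ims[n],u,v,.045).round(3))
for n,(u,v) in {"scene":(372,234),"side":(262,231)}.items(): print("grip",n,onz(ims[n],u,v,.045).round(3))
E
```

```text
mould scene [ 0.518 -0.144  0.045]
mould side [ 0.526 -0.136  0.045]
grip scene [0.561 0.186 0.045]
grip side [0.553 0.194 0.045]
```

View pics/c1.png

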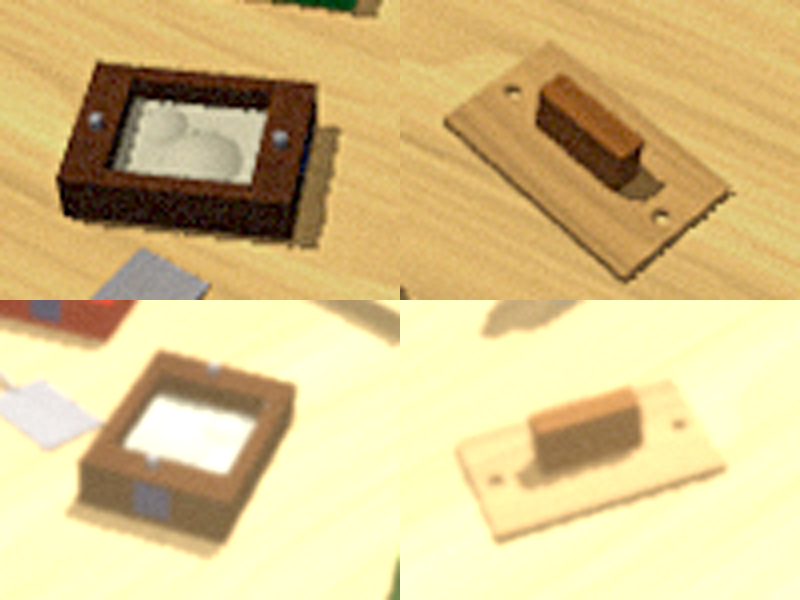

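Crop: the chosen mould is dark wood with white plaster and two dowels. Its top corners in scene are about (259,166), (314,171), (308,202), (250,195). The cover board has its block and holes at scene (353,228) and (390,259).

```bash
python3 - <<'E'
from h import *
import pickle
ims=pickle.load(open("ims0.pkl","rb"))
P={"scene":dict(m=[(259.25,166.25),(314.25,171.25),(308,201.75),(250,195)],d=[(259,179.75),(305.25,184.25)],h=[(353.25,227.75),(390,259)]),
"side":dict(m=[(340,173),(373.75,181.25),(357,210),(320.5,201.25)],d=[(353.25,177.5),(338,200.5)],h=[(285,231),(239.25,245)])}
for n,p in P.items():
    for k,z in(("m",.045),("d",.055),("h",.008)):
        q=np.array([onz(ims[n],u,v,z) for u,v in p[k]])[:,:2]
        e=np.linalg.norm(q-np.roll(q,-1,0),axis=1); d=q[1]-q[0]
        print(n,k,q.round(4).tolist(),"mean",q.mean(0).round(4),"edges",e.round(3),"ang",np.degrees(np.arctan2(d[1],d[0])).round(1))
w=optics.get_image("wrist"); s=telemetry.get_state(); R=s["eef_rot"]
E=np.array(w["extrinsics"]); print("cam in tool",(R.T@(E[:3,3]-s["position"])).round(3),"\n",(R.T@E[:3,:3]).round(3),w["fx"])
print(np.linalg.norm(s["position"][:2]))
E
```

```text
scene m [[0.5052, -0.2423], [0.4335, -0.0792], [0.5523, -0.0275], [0.6198, -0.1908]] mean [ 0.5277 -0.1349] edges [0.178 0.13  0.177 0.126] ang 113.7
scene d [[0.5616, -0.1994], [0.5042, -0.0675]] mean [ 0.5329 -0.1334] edges [0.144 0.144] ang 113.5
scene h [[0.5421, 0.1206], [0.5852, 0.2573]] mean [0.5636 0.1889] edges [0.143 0.143] ang 72.5
side m [[0.6133, -0.191], [0.5, -0.2414], [0.4326, -0.0828], [0.5411, -0.0288]] mean [ 0.5218 -0.136 ] edges [0.124 0.172 0.121 0.178] ang -156.0
side d [[0.5532, -0.1941], [0.4976, -0.0636]] mean [ 0.5254 -0.1289] edges [0.142 0.142] ang 113.1
side h [[0.5404, 0.1195], [0.583, 0.2572]] mean [0.5617 0.1883] edges [0.144 0.144] ang 72.8
cam in tool [-0.079 -0.143  0.001] 
 [[ 0.    -0.953 -0.303]
 [ 0.001  0.303 -0.953]
 [ 1.     0.     0.001]] 344.47656103367717
0.6745765193096974
```

Call:
apply_moves:
  hand: [100, 100, 100, 100, 100, 100, 100, 100, 100, 100]
  linear:
    - [-14.8, 0, -15.95]
    - [-14.8, 0, -15.95]
    - [-14.8, 0, -15.95]
    - [-14.8, 0, -15.95]
    - [-14.8, 0, -15.95]
    - [-14.8, 0, -15.95]
    - [-14.8, 0, -15.95]
    - [-14.8, 0, -15.95]
    - [-14.8, 0, -15.95]
    - [-14.8, 0, -15.95]
  turn:
    - [0, -8.43, 0]
    - [0, -8.43, 0]
    - [0, -8.43, 0]
    - [0, -8.43, 0]
    - [0, -8.43, 0]
    - [0, -8.43, 0]
    - [0, -8.43, 0]
    - [0, -8.43, 0]
    - [0, -8.43, 0]
    - [0, -8.43, 0]
  newtons: 60

```text
t: 1.4
position: [0.4757, -0.0402, 0.2314]
eef_rot: [[-0.3, 0.0, 0.954], [-0.954, -0.0, -0.3], [0.0, -1.0, 0.001]]
wrist_force: [1.6, -0.2, 0.7]
gripper_width: 0.0851
```

Call:
apply_moves:
  hand: [100, 100, 100, 100, 100, 100, 100]
  linear:
    - [-5.6, 1.5, 0.36]
    - [-5.6, 1.5, 0.36]
    - [-5.6, 1.5, 0.36]
    - [-5.6, 1.5, 0.36]
    - [-5.6, 1.5, 0.36]
    - [-5.6, 1.5, 0.36]
    - [-5.6, 1.5, 0.36]
  turn:
    - [0, 0, 0]
    - [0, 0, 0]
    - [0, 0, 0]
    - [0, 0, 0]
    - [0, 0, 0]
    - [0, 0, 0]
    - [0, 0, 0]

```text
t: 2.28
position: [0.5563, 0.1656, 0.1715]
eef_rot: [[-0.302, 0.0, 0.953], [-0.953, -0.001, -0.302], [0.001, -1.0, 0.001]]
wrist_force: [-0.3, 0.5, -0.6]
gripper_width: 0.0856
```

```bash
python3 - <<'E'
from h import *
import pickle
w=optics.get_image("wrist"); s=telemetry.get_state(); pickle.dump((w,s),open("w1.pkl","wb"))
cv2.imwrite("pics/w1.png",cv2.cvtColor(w["image"],cv2.COLOR_RGB2BGR))
print(s["position"],s["eef_rot"].round(3).tolist())
c=np.array([.5625,.1886]);a=np.radians(72.6);d=np.array([np.cos(a),np.sin(a)])
print([np.round(proj(w,[*(c+k*.072*d),.008])) for k in(-1,1)], np.round(proj(w,[*c,.052])))
E
```

```text
[0.55640179 0.16577949 0.17164999] [[-0.302, 0.001, 0.953], [-0.953, -0.001, -0.302], [0.001, -1.0, 0.001]]
[array([307., 226.]), array([306.,  66.])] [306. 161.]
```

View pics/w1.png

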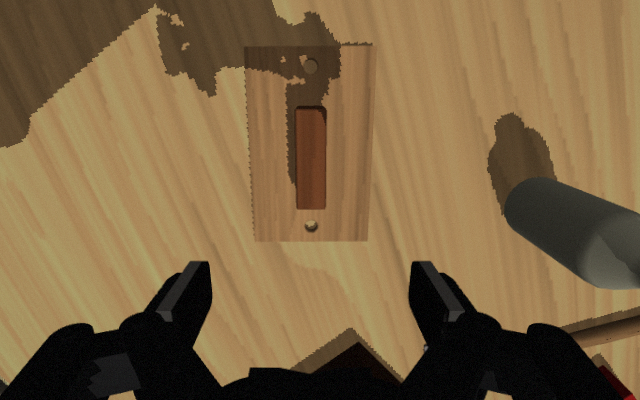

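The wrist view shows the block top centred at about (311,158) and the holes at (311,226) and (310,66). That is a few pixels right of the prediction, so I'll convert it.

```bash
python3 - <<'E'
from h import *
import pickle
w,s=pickle.load(open("w1.pkl","rb"))
q=np.array([onz(w,u,v,.008) for u,v in((311,226),(310.5,66))]); d=q[1]-q[0]
print(q.round(4),q.mean(0).round(4),np.linalg.norm(d),np.degrees(np.arctan2(d[1],d[0])))
b=np.array([onz(w,u,v,.052) for u,v in((296,107),(326,107),(326,208.5),(296,208.5))]); print(b.mean(0).round(4), np.linalg.norm(b-np.roll(b,-1,0),axis=1))
c=(q.mean(0)+b.mean(0))/2; c[2]=.018
D=c-s["position"]; print("tool units",(s["eef_rot"].T@D/.04).round(3), c)
E
```

```text
[[0.5443 0.1188 0.008 ]
 [0.5873 0.2563 0.008 ]] [0.5658 0.1875 0.008 ] 0.1441240630023183 72.63766415786853
[0.5661 0.1885 0.052 ] [0.02218176 0.07952421 0.02421055 0.0795129 ]
tool units [-0.604  3.841  0.058] [0.56597299 0.18799691 0.018     ]
```

Call:
apply_moves:
  hand: [100, 100, 100, 100, 100, 100, 100, 100, 100]
  linear:
    - [7.73, -1.18, 1.98]
    - [7.73, -1.18, 1.98]
    - [7.73, -1.18, 1.98]
    - [7.73, -1.18, 1.98]
    - [7.73, -1.18, 1.98]
    - [7.73, -1.18, 1.98]
    - [7.73, -1.18, 1.98]
    - [7.73, -1.18, 1.98]
    - [7.73, -1.18, 1.98]
  turn:
    - [0, -6.8, 0]
    - [0, -6.8, 0]
    - [0, -6.8, 0]
    - [0, -6.8, 0]
    - [0, -6.8, 0]
    - [0, -6.8, 0]
    - [0, -6.8, 0]
    - [0, -6.8, 0]
    - [0, -6.8, 0]

```text
t: 3.45
position: [0.5392, -0.1495, 0.2186]
eef_rot: [[0.399, 0.0, 0.917], [-0.917, 0.0, 0.399], [-0.0, -1.0, 0.0]]
wrist_force: [-0.8, 0.2, -0.2]
gripper_width: 0.0855
```

```bash
python3 - <<'E'
from h import *
import pickle
w=optics.get_image("wrist"); s=telemetry.get_state(); pickle.dump((w,s),open("w2.pkl","wb"))
cv2.imwrite("pics/w2.png",cv2.resize(cv2.cvtColor(w["image"],cv2.COLOR_RGB2BGR)[30:270,200:420],None,fx=2.5,fy=2.5,interpolation=cv2.INTER_CUBIC))
print(s["position"],s["eef_rot"].round(3).tolist())
E
```

```text
[ 0.53923994 -0.14964079  0.21849696] [[0.399, -0.0, 0.917], [-0.917, 0.0, 0.399], [-0.0, -1.0, 0.0]]
```

View pics/w2.png

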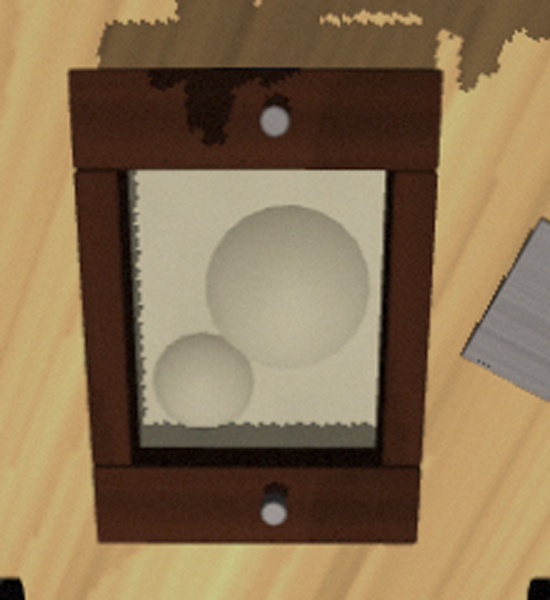

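The crop shows dowel tops at crop (274,121) and (273.5,513), and frame corners at (69,70), (441,70), (416,542), (98,542).

```bash
python3 - <<'E'
from h import *
import pickle
w,s=pickle.load(open("w2.pkl","rb")); w1,s1=pickle.load(open("w1.pkl","rb"))
f=lambda u,v:((u+.5)/2.5-.5+200,(v+.5)/2.5-.5+30)
q=np.array([onz(w,*f(u,v),.055) for u,v in((274,121),(273.5,513))]); d=q[0]-q[1]
m=np.array([onz(w,*f(u,v),.045) for u,v in((69,70),(441,70),(416,542),(98,542))])
print(q.round(4),q.mean(0).round(4),np.linalg.norm(d),np.degrees(np.arctan2(d[1],d[0])))
print("mould",m.mean(0).round(4),np.linalg.norm(m-np.roll(m,-1,0),axis=1).round(4)); e=m[1]-m[2]+m[0]-m[3];a=np.arctan2(e[1],e[0]);print(np.degrees(a))
T=lambda s,p:s["eef_rot"].T@(p-s["position"])
print("dowel mean in tool",T(s,q.mean(0)).round(4),"cover in tool",T(s1,np.array([.5658,.1875,.008])).round(4))
# move to cover
c=np.array([.5660,.1878,.10]);D=T(s,c)/.04;print(D.round(2))
E
```

```text
[[ 0.5056 -0.071   0.055 ]
 [ 0.5627 -0.203   0.055 ]] [ 0.5341 -0.137   0.055 ] 0.14372383027355642 113.38532728356698
mould [ 0.528  -0.1396  0.045 ] [0.1282 0.1783 0.1287 0.1784]
113.35672936917892
dowel mean in tool [-0.0136  0.1635  0.0004] cover in tool [-0.0237  0.1636  0.0023]
[-7.47  2.96  3.98]
```

Call:
apply_moves:
  hand: [100, 100, 100, 100, 100, 100, 100, 100, 100]
  linear:
    - [-7.47, 2.5, 3.98]
    - [-7.47, 2.5, 3.98]
    - [-7.47, 2.5, 3.98]
    - [-7.47, 2.5, 3.98]
    - [-7.47, 2.5, 3.98]
    - [-7.47, 2.5, 3.98]
    - [-7.47, 2.5, 3.98]
    - [-7.47, 2.5, 3.98]
    - [-7.47, 2.5, 3.98]
  turn:
    - [0, 6.83, 0]
    - [0, 6.83, 0]
    - [0, 6.83, 0]
    - [0, 6.83, 0]
    - [0, 6.83, 0]
    - [0, 6.83, 0]
    - [0, 6.83, 0]
    - [0, 6.83, 0]
    - [0, 6.83, 0]

```text
t: 4.62
position: [0.5672, 0.1844, 0.1187]
eef_rot: [[-0.305, 0.0, 0.952], [-0.952, -0.001, -0.305], [0.001, -1.0, 0.001]]
wrist_force: [-0.1, 0.3, 0.1]
gripper_width: 0.085
```

Call:
apply_moves:
  hand: [100, 100, 100, 100, 100]
  linear:
    - [-0.05, 1.0, -0.05]
    - [-0.05, 1.8, -0.05]
    - [-0.05, 2.3, -0.05]
    - [-0.05, 2.5, -0.05]
    - [-0.05, 2.5, -0.05]
  turn:
    - [0, 0, 0]
    - [0, 0, 0]
    - [0, 0, 0]
    - [0, 0, 0]
    - [0, 0, 0]

```text
t: 5.25
position: [0.5658, 0.1885, 0.0188]
eef_rot: [[-0.303, 0.0, 0.953], [-0.953, 0.0, -0.303], [-0.0, -1.0, 0.0]]
wrist_force: [0.3, 0.5, -0.0]
gripper_width: 0.0852
```

Call:
apply_moves:
  hand: [0, 0, 0, 0, 0, 0, 0, 0]
  linear:
    - [0, 0, 0]
    - [0, 0, 0]
    - [0, 0, 0]
    - [0, 0, 0]
    - [0, 0, 0]
    - [0, 0, 0]
    - [0, 0, 0]
    - [0, 0, 0]
  turn:
    - [0, 0, 0]
    - [0, 0, 0]
    - [0, 0, 0]
    - [0, 0, 0]
    - [0, 0, 0]
    - [0, 0, 0]
    - [0, 0, 0]
    - [0, 0, 0]
  newtons: 60

```text
t: 6.25
position: [0.5658, 0.189, 0.019]
eef_rot: [[-0.302, 0.001, 0.953], [-0.953, 0.0, -0.302], [-0.0, -1.0, 0.001]]
wrist_force: [-1.1, -0.9, 6.0]
gripper_width: 0.0234
```

Call:
apply_moves:
  hand: [0, 0, 0, 0, 0, 0]
  linear:
    - [0, -0.5, 0]
    - [0, -1.3, 0]
    - [0, -2.3, 0]
    - [0, -3.2, 0]
    - [0, -3.2, 0]
    - [0, -3.2, 0]
  turn:
    - [0, 0, 0]
    - [0, 0, 0]
    - [0, 0, 0]
    - [0, 0, 0]
    - [0, 0, 0]
    - [0, 0, 0]

```text
t: 7.0
position: [0.5648, 0.1881, 0.146]
eef_rot: [[-0.303, -0.001, 0.953], [-0.953, -0.001, -0.303], [0.001, -1.0, -0.001]]
wrist_force: [-0.4, -0.3, -3.1]
gripper_width: 0.0235
```

```bash
python3 - <<'E'
from h import *
import pickle
ims=pickle.load(open("ims0.pkl","rb")); print("bottle",onz(ims["scene"],298,275,.0), onz(ims["side"],256,193,0.0))
w=optics.get_image("wrist"); s=telemetry.get_state(); pickle.dump((w,s),open("w3.pkl","wb"))
cv2.imwrite("pics/w3.png",cv2.cvtColor(w["image"],cv2.COLOR_RGB2BGR))
print(s["position"],s["eef_rot"].round(3).tolist(),s["wrist_force"],s["moment"],s["gripper_width"])
E
```

```text
bottle [0.75386957 0.06713816 0.        ] [0.76690963 0.06540577 0.        ]
[0.56446632 0.18797673 0.14528983] [[-0.303, -0.002, 0.953], [-0.953, -0.001, -0.303], [0.002, -1.0, -0.002]] [ 0.35195175 -0.75029395 -3.65357017] [ 0.02124488 -0.00755904 -0.01572902] 0.023088414674973304
```

View pics/w3.png

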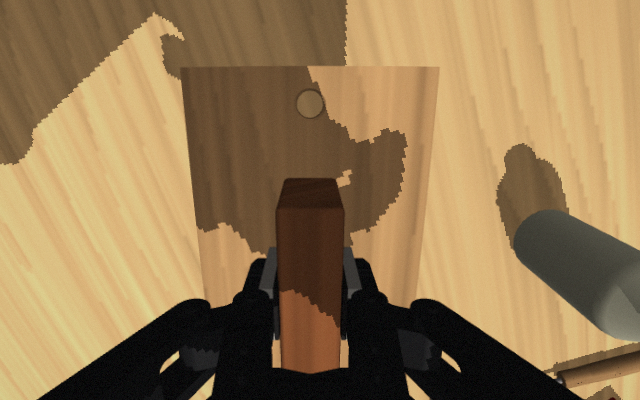

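The cover is held, with its far hole at (310,103). I'll find the cover centre in the tool frame.

```bash
cat >> h.py <<'E'
def inhand(w,s,u,v,ty=.011):
    R=s["eef_rot"];o,d=ray(w,u,v);o=R.T@(o-s["position"]);d=R.T@d;return o+d*(ty-o[1])/d[1]
E
python3 - <<'E'
from h import *
import pickle
w,s=pickle.load(open("w3.pkl","rb"))
print("hole",inhand(w,s,310,103).round(4))
c=[inhand(w,s,u,v) for u,v in((181,67),(440,67))];print(np.round(c,4))
D=np.array([.5341,-.137,.145])-s["position"];R=s["eef_rot"];print((R.T@D/.04).round(2))
E
```

```text
hole [-0.0717  0.011   0.0018]
[[-0.0869  0.011  -0.053 ]
 [-0.0869  0.011   0.0572]]
[7.97 0.02 1.73]
```

Call:
apply_moves:
  hand: [0, 0, 0, 0, 0, 0, 0, 0, 0, 0]
  linear:
    - [0.5, 0, 0.1]
    - [1.6, 0, 0.34]
    - [2.8, 0, 0.6]
    - [4.0, 0, 0.85]
    - [5.2, 0, 1.1]
    - [6.4, 0, 1.35]
    - [7.3, 0.3, 1.55]
    - [7.8, 0.5, 1.65]
    - [7.99, 0.6, 1.69]
    - [7.99, 0.6, 1.69]
  turn:
    - [0, -0.5, 0]
    - [0, -1.4, 0]
    - [0, -2.4, 0]
    - [0, -3.5, 0]
    - [0, -4.5, 0]
    - [0, -5.5, 0]
    - [0, -6.3, 0]
    - [0, -6.7, 0]
    - [0, -6.84, 0]
    - [0, -6.84, 0]

```text
t: 8.3
position: [0.5326, -0.136, 0.1216]
eef_rot: [[0.397, -0.002, 0.918], [-0.918, 0.001, 0.397], [-0.002, -1.0, -0.001]]
wrist_force: [0.6, 0.2, -2.7]
gripper_width: 0.0234
```

```bash
cat > st.py <<'E'
from h import *
s=telemetry.get_state();R=s["eef_rot"]
t=np.array([.5320,-.1371,.074]);print("t",s["t"],"pos",s["position"].round(4),"F",s["wrist_force"].round(1),"M",s["moment"].round(2),"ang",np.degrees(np.arctan2(-R[1,0],-R[0,0])).round(2),"tilt",R[2].round(4),"to target units",(R.T@(t-s["position"])/.04).round(3))
E
python3 st.py
```

```text
t 8.3 pos [ 0.5326 -0.136   0.1216] F [ 0.6  0.2 -2.7] M [0.04 0.04 0.03] ang 113.39 tilt [-0.0015 -1.     -0.0012] to target units [ 0.021  1.19  -0.024]
```

Call:
apply_moves:
  hand: [0, 0, 0, 0, 0, 0]
  linear:
    - [0.02, 0.4, -0.02]
    - [0.02, 0.8, -0.02]
    - [0.02, 1.0, -0.02]
    - [0.02, 1.08, -0.02]
    - [0.02, 1.08, -0.02]
    - [0.02, 1.08, -0.02]
  turn:
    - [0, 0, 0]
    - [0, 0, 0]
    - [0, 0, 0]
    - [0, 0, 0]
    - [0, 0, 0]
    - [0, 0, 0]

```text
t: 9.05
position: [0.5332, -0.1374, 0.0797]
eef_rot: [[0.398, 0.001, 0.918], [-0.918, -0.0, 0.398], [0.001, -1.0, 0.001]]
wrist_force: [-0.5, 0.9, -3.1]
gripper_width: 0.0232
```

```bash
python3 st.py; python3 - <<'E'
from h import *
w=optics.get_image("wrist");i=optics.get_image("scene")
a=cv2.resize(w["image"],None,fx=1,fy=1)[:300,100:500];b=cv2.resize(i["image"][140:215,230:330],(400,300),interpolation=cv2.INTER_CUBIC)
cv2.imwrite("pics/w4.png",cv2.cvtColor(np.hstack([a,b]),cv2.COLOR_RGB2BGR))
E
```

```text
t 9.05 pos [ 0.5332 -0.1374  0.0797] F [-0.5  0.9 -3.1] M [ 0.   -0.   -0.01] ang 113.43 tilt [ 5.e-04 -1.e+00  7.e-04] to target units [-0.019  0.143 -0.025]
```

View pics/w4.png

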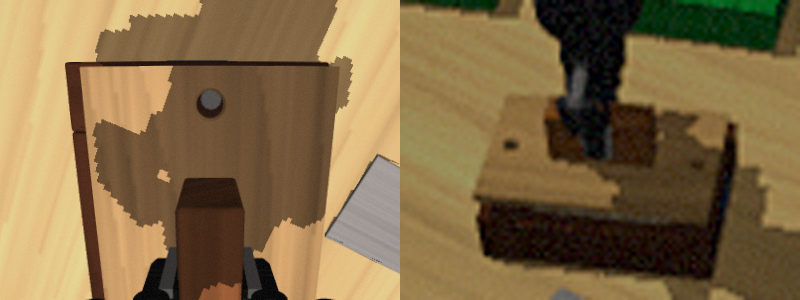

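The dowel is visible through the far hole: hole centre about (310,103), dowel about (310.5,99.5). I'll quantify both.

```bash
python3 - <<'E'
from h import *
w=optics.get_image("wrist");s=telemetry.get_state()
c=w["image"][80:126,285:335]
cv2.imwrite("pics/w5.png",cv2.cvtColor(cv2.resize(c,None,fx=12,fy=12,interpolation=cv2.INTER_CUBIC),cv2.COLOR_RGB2BGR))
h=inhand(w,s,310,103);d=inhand(w,s,310.5,99.5,s["position"][2]-.055);print(h.round(4),d.round(4))
E
```

```text
[-0.0706  0.011   0.0009] [-0.0717  0.0247  0.0012]
```

View pics/w5.png

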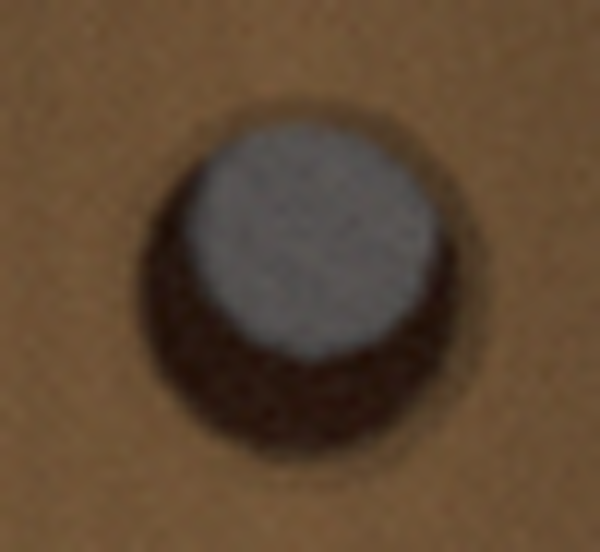

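```bash
python3 - <<'E'
from h import *
w=optics.get_image("wrist");s=telemetry.get_state()
for ty in(.011,.015,.019):print(inhand(w,s,309.8,104.1,ty).round(4))
print("dowel",inhand(w,s,310.6,99.5,s["position"][2]-.055).round(4))
E
```

```text
[-0.0702  0.011   0.0009]
[-0.07    0.015   0.0009]
[-0.0698  0.019   0.0009]
dowel [-0.0717  0.0246  0.0013]
```

Call:
apply_moves:
  hand: [0, 0, 0, 0, 0, 0]
  linear:
    - [-0.04, 0.0, 0.01]
    - [-0.04, 0.05, 0.01]
    - [-0.04, 0.1, 0.01]
    - [-0.04, 0.13, 0.01]
    - [-0.04, 0.16, 0.01]
    - [-0.04, 0.16, 0.01]
  turn:
    - [0, 0, 0]
    - [0, 0, 0]
    - [0, 0, 0]
    - [0, 0, 0]
    - [0, 0, 0]
    - [0, 0, 0]

```text
t: 10.0
position: [0.5325, -0.1358, 0.0728]
eef_rot: [[0.398, -0.0, 0.918], [-0.918, 0.0, 0.398], [-0.0, -1.0, -0.0]]
wrist_force: [-0.7, 0.3, -2.9]
gripper_width: 0.0233
```

```bash
python3 st.py
```

```text
t 10.0 pos [ 0.5325 -0.1358  0.0728] F [-0.7  0.3 -2.9] M [-0.02 -0.04 -0.  ] ang 113.43 tilt [-1.e-04 -1.e+00 -2.e-04] to target units [ 0.024 -0.03  -0.024]
```

No contact at 72.8 mm, which is just below where I expected the tops. I'll go on in 1 mm steps.

Call:
apply_moves:
  hand: [0, 0, 0, 0]
  linear:
    - [0, 0.025, 0]
    - [0, 0.05, 0]
    - [0, 0.05, 0]
    - [0, 0.05, 0]
  turn:
    - [0, 0, 0]
    - [0, 0, 0]
    - [0, 0, 0]
    - [0, 0, 0]

```text
t: 10.5
position: [0.5325, -0.1358, 0.0709]
eef_rot: [[0.398, -0.0, 0.918], [-0.918, 0.0, 0.398], [-0.0, -1.0, -0.0]]
wrist_force: [-0.2, -0.3, -2.9]
gripper_width: 0.0233
```

```bash
python3 st.py
```

```text
t 10.5 pos [ 0.5325 -0.1358  0.0709] F [-0.2 -0.3 -2.9] M [ 0.03 -0.02 -0.03] ang 113.43 tilt [-0. -1. -0.] to target units [ 0.025 -0.078 -0.026]
```

Call:
apply_moves:
  hand: [0, 0, 0, 0, 0]
  linear:
    - [0, 0.025, 0]
    - [0, 0.05, 0]
    - [0, 0.075, 0]
    - [0, 0.1, 0]
    - [0, 0.1, 0]
  turn:
    - [0, 0, 0]
    - [0, 0, 0]
    - [0, 0, 0]
    - [0, 0, 0]
    - [0, 0, 0]

```text
t: 11.12
position: [0.5325, -0.1358, 0.0668]
eef_rot: [[0.398, -0.0, 0.918], [-0.918, 0.0, 0.398], [-0.0, -1.0, -0.0]]
wrist_force: [-0.4, 0.3, -2.7]
gripper_width: 0.0232
```

```bash
python3 st.py
```

```text
t 11.125 pos [ 0.5325 -0.1358  0.0668] F [-0.4  0.3 -2.7] M [ 0.   -0.03 -0.04] ang 113.43 tilt [-1.e-04 -1.e+00 -2.e-04] to target units [ 0.026 -0.18  -0.024]
```

Call:
apply_moves:
  hand: [0, 0, 0, 0, 0]
  linear:
    - [0, 0.025, 0]
    - [0, 0.05, 0]
    - [0, 0.075, 0]
    - [0, 0.08, 0]
    - [0, 0.08, 0]
  turn:
    - [0, 0, 0]
    - [0, 0, 0]
    - [0, 0, 0]
    - [0, 0, 0]
    - [0, 0, 0]

```text
t: 11.75
position: [0.5326, -0.1358, 0.064]
eef_rot: [[0.398, 0.0, 0.918], [-0.918, -0.0, 0.398], [0.0, -1.0, -0.0]]
wrist_force: [-2.5, 0.7, 3.7]
gripper_width: 0.023
```

```bash
python3 st.py
```

```text
t 11.75 pos [ 0.5326 -0.1358  0.064 ] F [-2.5  0.7  3.7] M [0.02 0.49 0.03] ang 113.43 tilt [ 3.e-04 -1.e+00 -1.e-04] to target units [ 0.025 -0.249 -0.026]
```

Contact came at TCP z = 64.0 mm, exactly the home height, with about 6.5 N of support. Releasing and withdrawing.

Call:
apply_moves:
  hand: [30, 50, 80, 100, 100, 100, 100, 100, 100]
  linear:
    - [0, 0, 0]
    - [0, 0, 0]
    - [0, 0, 0]
    - [0, 0, 0]
    - [0, 0, 0]
    - [0, -0.3, 0]
    - [0, -1.3, 0]
    - [0, -2.6, 0]
    - [0, -3, 0]
  turn:
    - [0, 0, 0]
    - [0, 0, 0]
    - [0, 0, 0]
    - [0, 0, 0]
    - [0, 0, 0]
    - [0, 0, 0]
    - [0, 0, 0]
    - [0, 0, 0]
    - [0, 0, 0]

```text
t: 12.88
position: [0.5345, -0.1357, 0.1877]
eef_rot: [[0.398, 0.006, 0.917], [-0.917, -0.001, 0.398], [0.004, -1.0, 0.005]]
wrist_force: [-1.1, -0.0, 0.5]
gripper_width: 0.0855
```

Call:
apply_moves:
  hand: [100, 100, 100, 100]
  linear:
    - [0, -0.8, 0]
    - [0, -1, 0]
    - [0, -1, 0]
    - [0, -1, 0]
  turn:
    - [0, 0, 0]
    - [0, 0, 0]
    - [0, 0, 0]
    - [0, 0, 0]

```text
t: 13.38
position: [0.5317, -0.1358, 0.2224]
eef_rot: [[0.398, -0.002, 0.918], [-0.918, 0.0, 0.398], [-0.001, -1.0, -0.002]]
wrist_force: [-0.9, 0.7, -0.4]
gripper_width: 0.0854
```

```bash
python3 st.py; python3 - <<'E'
from h import *
w=optics.get_image("wrist");i=optics.get_image("scene");j=optics.get_image("side")
b=cv2.resize(i["image"][140:215,230:330],(400,300),interpolation=cv2.INTER_CUBIC);c=cv2.resize(j["image"][150:225,300:400],(400,300),interpolation=cv2.INTER_CUBIC)
a=cv2.resize(w["image"][50:275,170:470],(400,300),interpolation=cv2.INTER_CUBIC)
cv2.imwrite("pics/end.png",cv2.cvtColor(np.vstack([np.hstack([a,b]),np.hstack([c,c*0])]),cv2.COLOR_RGB2BGR))
E
```

```text
t 13.375 pos [ 0.5317 -0.1358  0.2224] F [-0.9  0.7 -0.4] M [ 0.01 -0.02  0.01] ang 113.43 tilt [-0.0013 -1.     -0.0018] to target units [0.037 3.71  0.   ]
```

View pics/end.png

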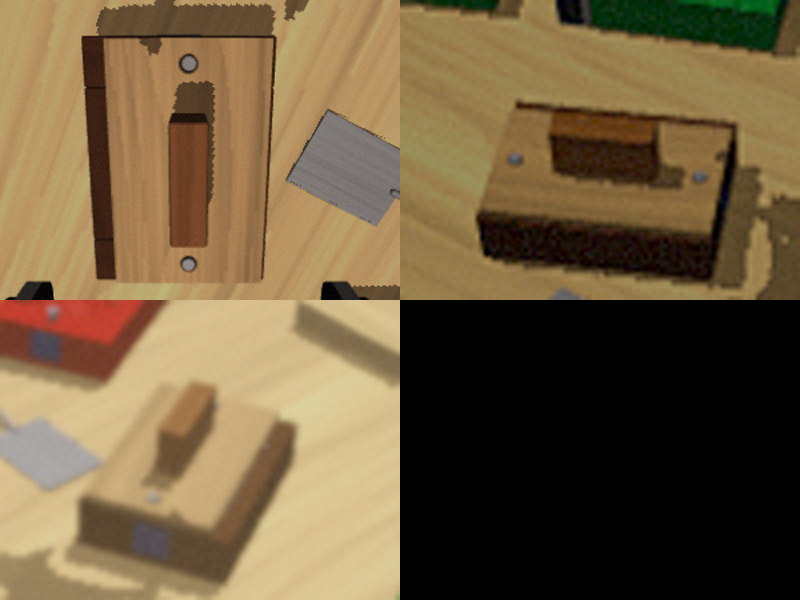

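All three views show the board flat on the frame, with a dowel showing in both holes (wrist crop (189,63) and (189,264)). The gripper is clear and open, so I'm handing in.

```bash
python3 -c "
from cell import manip; print(manip.hand_in())"
```

```text
the job is handed in; nothing more can be done
None
```

The cover is home on the mould, and I handed the job in at about 13.4 s of the 72 s allowed.

- **What I did:** I gripped the cover by its block and carried it over the mould. I measured the dowels with the wrist camera, about 6.6 mm off nominal along the mould's x. Seeing a dowel through the far hole, I shifted the cover 1.6 mm and lowered it in small steps. The holes dropped over the dowels with no contact force I could measure, so I didn't need to slide it about to feel for them.
- **Last checks:** Contact came at the expected home height (tool at 64.0 mm), with about 6.5 N of support. After release, the wrist and scene views show a dowel in each hole. All three views show the board flat on the frame and square to it. The gripper was open and about 16 cm above the release height. I didn't re-measure the bystanders, but nothing came near them on the way.
- **Disagreements:** The three cameras differed on the dowels' position by up to about 12 mm, with the side view the outlier. The wrist camera also read about 2 mm off along the jaw direction. I corrected for that using the gripped cover as reference.

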